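Seat a plank in the clamping jig and spin its wing screw tight

ROBOT

A 7-joint arm with a two-finger parallel gripper is mounted at the origin on the work surface. World frame = base frame: x ahead of the robot, y to its left, z up, the work surface at z = 0. Lengths are in m, angles in rad, forces in N, time in s.
With the tool pointing down it reaches from about 0.4 to 0.875 m from the base axis. Payload 19.3 kg.
Tool frame: the origin (TCP) lies on the centre line of the jaws, within the pads' length; the fingertips stand 25 mm ahead of it and the grasp point (between the pads) lies 6 mm ahead of it (tips_ahead is the distance from the TCP to the fingertips, in m); z points along the fingers, y is the direction in which the jaws open and shut (so a half turn about z gives the same grasp; the last joint's range is limited). The gripper opens to 85 mm and grips with 20 to 120 N. Pads are 22 mm wide; open, the fingers measure 114 mm over their backs; the gripper's body (76 mm by 85 mm) begins 54 mm behind the grasp point. The pads swing forward as they close: fully open they stand 13 mm farther back than shut.
Start: joints at [1.064, 0.521, -0.036, 1.599, 0.021, 1.021, -0.113], TCP at [0.264, -0.566, 0.256] pointing down, gripper open.
Joint ranges: [-2.91, 2.91], [-0.3, 2.13], [-1.5, 1.42], [0.17, 2.43], [-1.26, 4.41], [0.16, 1.93], [-2.52, 2.52]. Speed limits (rad/s): [1.89, 1.89, 2.39, 2.39, 3.01, 3.01, 3.01].

INTERFACE

Orientations are given as [roll, pitch, yaw] about the fixed x, y, z axes, in that order (R = Rz(yaw) Ry(pitch) Rx(roll)).
In Python, from workcell import observe, grab_frame, job_done, outline_of, tips_ahead gives the robot as it stands. The module is installed in compiled form; this text tells all that it offers.
- The arm moves only by the tool move_arm, never from a script. Its argument "motion" is a list of rows, each a list of 2 entries, a list of its own where there are three numbers: the shift along the world's x, y, z in mm, then the turn, a rotation vector about the world's x, y, z in rad. A call has 1 to 12 rows; each row is the pose to reach, as a shift and turn from the pose commanded when the call began; what a row does not reach only later rows make up. A row lasts 1/8 s, in which the tool goes at most 62.5 mm and 10.7 degrees, less where a joint would pass 70% of its speed; a pose out of reach is approached as far as the arm can. A call with a gripper value outside its range is refused whole. "jaw" is the finger opening in mm, from 0 to 85.4, set as the call begins (left out, the last holds). The fingers move at their own pace and stop on an object; "grip_force" is the grip in N (left out, the last holds). Time passes only in rows, so rows that repeat a pose let the fingers close. It gives the time, the measured TCP pose, the force and the opening at its end, in the units of the state.
- observe(): the state, without advancing time (a new reading comes with each control period).
- grab_frame(name): name is "side" or "top"; returns a dict with "frame" (480x640x3 uint8, red, green, blue), "fx", "fy", "cx", "cy" (pixels), "T" (4x4, takes a point from camera to world coordinates). Camera axes: x right, y down, z forward; pixel columns grow to the right and rows downward; lengths in m; the calibration is good to about 2 mm. A picture is of the moment at which its call begins. There is no depth.
- job_done(): hands the job in, once; it reports no verdict.
Trained networks look in the newest picture that a camera, given by its name, has taken for a name from the list of things; names that differ only in an ending like _2 or _b are one class to them, and where a whole thing is asked for, a point or a joint stands for the part that bears it (a point fixed in the world has none). Each returns a list of dicts, best first, with "score" (0 to 1); they miss things now and then, are a little off and sometimes report something else, mostly with a low value. They report only what shows in the picture. A call takes as long as a camera call.
- outline_of(label, camera): "pixels" (480x640 bool, what is visible of it) and "pixel" ([column, row] in pixels, amid what is visible of it).
The state is a dict: "clock": time; "qpos": joint angles; "qd": joint speeds; "joint_efforts": joint torques, N m; "position": TCP position; "tool_rot": TCP orientation; "force": force on the tool from outside, world axes, zero at the start; "moment": the same for the moment, N m; "grip_width": finger opening in m.
Only numpy, scipy, OpenCV 4.12 (cv2) and the standard library are available. Lean on these libraries where they do the work, as an engineer would, in place of code of your own. Each camera call takes 0.05 s, during which the arm holds its last target.

TASK

With the fingertips, push the plank along the green jig until its end is fully home against the orange stop. Then screw the yellow thumbscrew all the way down (clockwise seen from above, until it will not turn further) by pushing its wings round with repeated fingertip strokes. Do not pinch the wings between the fingers or lift the plank, and leave the other things where they are.

Things in the scene. Friction and masses are not known exactly. Their poses are not given: they have to be found in the camera images.
- clamp: green clamping jig, fixed; its place and yaw differ each time. Origin on the table below the screw axis, z up. Base plate 180 (x) by 250 (y) by 12 mm. The plank lies on it along y, in a channel 96 mm wide between two aluminium rails 10 mm high. A column 22 (x) by 50 (y) mm, centre x = -75 mm, 124 mm high, bears an arm 40 mm wide (y), top 63 mm above the table, to x = +20 mm, which carries the screw
- stop_face (a point): middle of the orange stop face that the plank end must meet: y = +110 mm in the jig frame; the stop is 120 mm wide and its top 38 mm above the table
- strap_tip (a point): free end of the dark keeper strap over the wings, on its top: x = +12 mm, 124 mm above the table. The strap is 16 mm wide (y), 6 mm thick and runs from here along the jig -x to the column. A vertical finger at the wings cannot pass it; all else round the wings is open from above
- thumbscrew (a joint): turn of the yellow thumbscrew in rad, growing clockwise from above as it screws down: 0 fully loose, 10.14 fully tight (pad on plank, hard stop); starts at 1.6 to 4.6. Lead 4 mm a turn. Turns easily (0.05 N m, about 2 N at a wing), stays where left. At 0 the wings lie along the jig x: the direction of the wing line in the jig frame (anticlockwise angle) is minus this value, plus any half turn
- screw_centre (a point): on the screw axis at half height of the wings, 95 (loose) to 88 mm (tight) above the table. Two opposite wings, upright round ears 29 mm in diameter, 8 mm thick, centred 26 mm from the axis at this height (so 11 to 40 mm from the axis, 14.5 mm up and down). The hub between them (24 mm wide) ends 6 mm below this point: a fingertip may pass over it
- push_faces: the two wing faces to be pushed for tightening (the anticlockwise side of each wing); moves with the screw. Origin on the axis 18 mm below screw_centre; x along one wing. Touching these is the job
- back_faces: the two opposite faces of the wings, same origin and axes; a finger force of over 1.5 N on these and on push_faces at once counts as pinching the wings
- plank: loose softwood plank, 90 mm (x) by 260 mm (y) by 20 mm (z), about 0.3 kg; origin at the centre of its underside, which lies 12 mm above the table. Slides easily along the jig (1 to 3 N). It starts 25 to 60 mm short of the stop
- plank_front (a point): centre of the plank's end face nearest the stop (its +y end), half-way up; against the stop it is at y = 110 mm in the jig's frame
- plank_rear (a point): centre of the plank's free end face (its -y end), half-way up, 22 mm above the table; it sticks out past the jig's base plate, even when home (then 25 mm out). Push here, towards +y
- spare_screw: spare yellow thumbscrew standing head down on the table beside the jig: wings 50 mm long, stud up, 42 mm high; leave it alone
- jar: small round jar with steel cap beside the jig, 52 mm diameter, 60 mm high; leave it alone
- mug: blue mug, 80 mm wide, 90 mm high; leave it alone
- tape_roll: cardboard tape roll lying flat, 90 mm wide, 25 mm high; leave it alone
- screwdriver: screwdriver with red handle, lying; leave it alone
- brush: paint brush, lying; leave it alone
- tin: blue-labelled tin, 70 mm diameter, 100 mm high; leave it alone

How it is judged:
By the outcome, as a careful person would: the job done as asked, in the order asked, and still so for the second after the job is handed in, with the robot touching nothing.
It also fails if it takes over 67 s, if anything falls off the work surface, if the arm or the gripper's body presses on something with over 40 N, if the wrist force passes 120 N, or if a joint passes its speed limit or range.

## Working session

There is one attempt and no reset: what is moved stays moved. The work goes in short steps, Python scripts to look and compute and a tool call to move; the robot and the scene stay as the last step left them, time stands still between calls to the robot, and variables do not carry over. Pictures are saved under pics/ and viewed, and the job is handed in when it is done.

Besides the shell and the picture viewer there is one more tool, called by a JSON object that holds its "name" and its "arguments". move_arm: Moves the arm, as the interface text tells. Its arguments: {"type":"object","properties":{"motion":{"type":"array"},"jaw":{"type":"number"},"grip_force":{"type":"number"}},"required":["motion"]}

```bash
mkdir -p pics
cat > h.py <<'E'
import numpy as np, cv2
from workcell import observe, grab_frame, job_done, outline_of, tips_ahead
def save(f,n): cv2.imwrite('pics/'+n+'.png', cv2.cvtColor(f['frame'],cv2.COLOR_RGB2BGR))
def toplane(f,px,z):
    T=np.array(f['T']); d=T[:3,:3]@np.array([(px[0]-f['cx'])/f['fx'],(px[1]-f['cy'])/f['fy'],1.])
    o=T[:3,3]; return o+d*(z-o[2])/d[2]
def proj(f,p):
    T=np.linalg.inv(np.array(f['T'])); c=T[:3,:3]@np.asarray(p)+T[:3,3]
    return np.array([c[0]/c[2]*f['fx']+f['cx'],c[1]/c[2]*f['fy']+f['cy']])
E
python3 - <<'E'
from h import *
s=observe(); print({k:np.round(v,3) for k,v in s.items()}); print(tips_ahead)
for n in ('top','side'):
    f=grab_frame(n); save(f,n+'0'); print(n,f['fx'],f['cx'],f['cy'],np.round(f['T'],3).tolist())
    for l in ('clamp','plank','thumbscrew','stop_face','strap_tip'):
        for r in outline_of(l,n)[:2]: print(n,l,round(r['score'],2),r['pixel'],r['pixels'].sum())
E
```

```text
{'clock': np.float64(0.0), 'qpos': array([ 1.064,  0.522, -0.036,  1.6  ,  0.021,  1.021, -0.113]), 'qd': array([-0.001,  0.   , -0.   ,  0.001, -0.   ,  0.002,  0.001]), 'joint_efforts': array([ 0.0000e+00, -9.2709e+01,  1.9800e+00, -3.6994e+01,  1.8000e-02,
        8.0000e-03, -0.0000e+00]), 'position': array([ 0.264, -0.566,  0.256]), 'tool_rot': array([-3.14 ,  0.   ,  0.437]), 'force': array([0.205, 0.049, 0.563]), 'moment': array([-0.032,  0.035, -0.012]), 'grip_width': np.float64(0.085)}
0.025
top 593.5129735086631 318.16511015896356 243.42482698017758 [[0.018, -0.98, 0.196, 0.188], [-1.0, -0.018, 0.004, -0.102], [-0.0, -0.196, -0.981, 1.747], [0.0, 0.0, 0.0, 1.0]]
top clamp 0.74 [252.6, 246.0] 3563
top plank 0.59 [282.6, 230.9] 2291
top thumbscrew 0.44 [259.2, 239.0] 35
top stop_face 0.8 [249.5, 247.1] 3549
top strap_tip 0.96 [251.3, 249.7] 3520
top strap_tip 0.66 [214.1, 202.9] 294
side 454.84157024428623 318.27217908134344 239.72418860949128 [[-0.936, -0.175, 0.306, 0.128], [-0.353, 0.458, -0.816, 0.829], [0.003, -0.872, -0.49, 0.687], [0.0, 0.0, 0.0, 1.0]]
side clamp 0.84 [269.0, 313.5] 4684
side clamp 0.22 [263.9, 291.5] 276
side plank 0.69 [267.2, 315.1] 1877
side thumbscrew 0.8 [261.4, 290.2] 313
side stop_face 0.82 [267.6, 309.4] 4742
side strap_tip 0.81 [264.1, 308.6] 4729
```

Run:
```python
import cv2
a=cv2.imread('pics/top0.png'); cv2.imwrite('pics/top0c.png',cv2.resize(a[150:330,140:380],None,fx=3.3,fy=3.3,interpolation=cv2.INTER_CUBIC))
a=cv2.imread('pics/side0.png'); cv2.imwrite('pics/side0c.png',cv2.resize(a[220:400,160:400],None,fx=3.3,fy=3.3,interpolation=cv2.INTER_CUBIC))
```

```text
(no output)
```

View pics/top0.png

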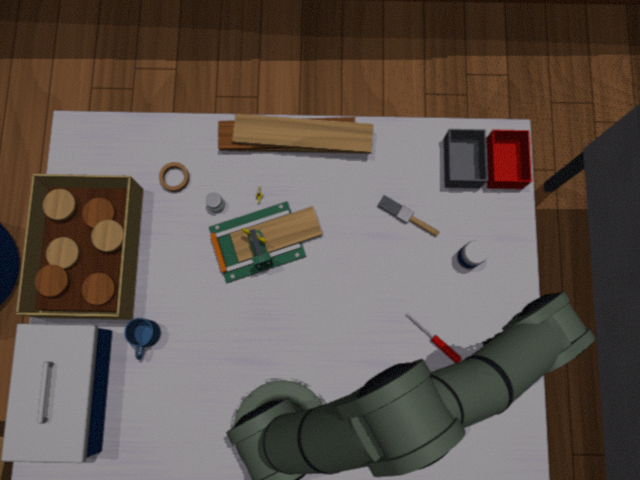

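View pics/side0.png

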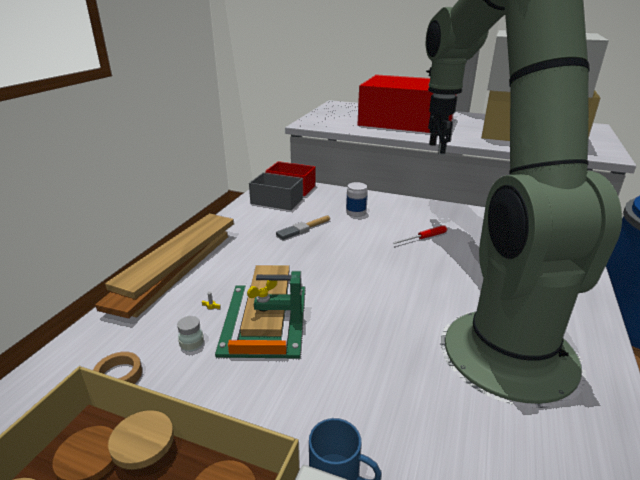

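View pics/top0c.png

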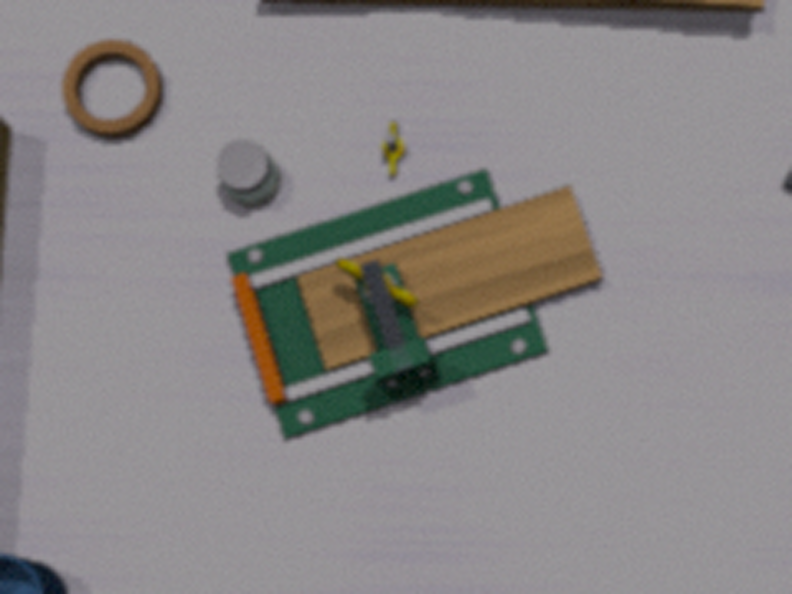

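View pics/side0c.png

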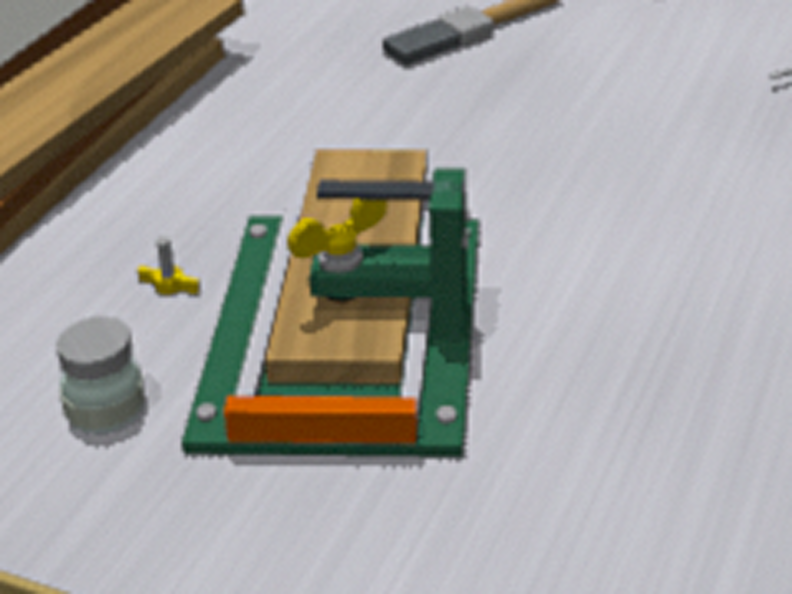

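```bash
cat > fit.py <<'E'
from h import *
from scipy.optimize import least_squares
import pickle
ft=grab_frame('top'); fs=grab_frame('side')
def c(u,o): return np.array(u)/3.3+np.array(o)
to=(140,150); so=(160,220)
obs=[(ft,c((228,254),to),(90,125,12)),(ft,c((488,170),to),(90,-125,12)),(ft,c((548,352),to),(-90,-125,12)),(ft,c((286,438),to),(-90,125,12)),
(ft,c((372,262),to),(12,0,124)),
(fs,c((184,441),so),(90,125,12)),(fs,c((465,445),so),(-90,125,12)),(fs,c((248,217),so),(90,-125,12)),(fs,c((318,188),so),(12,0,121))]
def W(p,q):
    x,y,a=p; q=np.array(q)/1000; R=np.array([[np.cos(a),-np.sin(a)],[np.sin(a),np.cos(a)]])
    return np.r_[np.array([x,y])+R@q[:2],q[2]]
def res(p): return np.concatenate([proj(f,W(p,q))-u for f,u,q in obs])
r=least_squares(res,[0.5,0,0.],loss='soft_l1'); p=r.x
print('jig',p, np.round(res(p).reshape(-1,2),1).tolist())
np.save('jig.npy',p)
def J(w):
    d=w[:2]-p[:2]; a=p[2]; return np.array([np.cos(a)*d[0]+np.sin(a)*d[1],-np.sin(a)*d[0]+np.cos(a)*d[1]])*1000
for u in [(297,275),(326,370),(568,187),(602,278)]: 
    w=toplane(ft,c(u,to),.032); print('plank',np.round(w,3),J(w).round(1))
for u in [(340,263),(413,300)]: 
    w=toplane(ft,c(u,to),.093); print('wing top',J(w).round(1))
for u in [(303,238),(370,210),(340,240)]: 
    w=toplane(fs,c(u,so),.093); print('wing side',J(w).round(1))
E
python3 fit.py
```

```text
jig [0.53765514 0.08754033 0.34592156] [[-0.8, -0.3], [-0.4, -0.8], [0.3, -0.5], [-0.8, 0.4], [-1.0, 0.0], [-0.3, -0.5], [0.3, -0.6], [0.8, -1.3], [0.8, -0.1]]
plank [0.556 0.166 0.032] [44.3 67.8]
plank [0.471 0.137 0.032] [-46.5  68.8]
plank [ 0.642 -0.075  0.032] [  43.2 -188.2]
plank [ 0.558 -0.107  0.032] [ -46.4 -190.1]
wing top [26.9 24.9]
wing top [-24.6 -24.9]
wing side [23.1 18.9]
wing side [-18.4 -14.5]
wing side [-2.  20.7]
```

{"name": "move_arm", "arguments": {"motion": [[[347,451,-56],[0,0,1.48]],[[347,451,-56],[0,0,1.48]],[[347,451,-56],[0,0,1.48]],[[347,451,-56],[0,0,1.48]],[[347,451,-56],[0,0,1.48]],[[347,451,-56],[0,0,1.48]],[[347,451,-56],[0,0,1.48]],[[347,451,-56],[0,0,1.48]],[[347,451,-56],[0,0,1.48]],[[347,451,-56],[0,0,1.48]],[[347,451,-56],[0,0,1.48]],[[347,451,-56],[0,0,1.48]]], "jaw": 0, "grip_force": 40}}

```text
clock: 2.2
position: [0.6107, -0.117, 0.2004]
tool_rot: [-3.141, 0.001, 1.915]
force: [0.2, -1.8, 0.1]
grip_width: -0.0001
```

Run:
```python
from h import *
import workcell
s=observe(); print(s['clock'],s['position'],s['qpos'].round(2) if hasattr(s['qpos'],'round') else s['qpos'],workcell.tips_ahead)
fs=grab_frame('side'); save(fs,'s1')
ft=grab_frame('top'); save(ft,'t1')
p=np.array(s['position'])
print(proj(fs,p),proj(fs,p-[0,0,.025]),proj(ft,p-[0,0,.025]))
a=cv2.imread('pics/s1.png'); cv2.imwrite('pics/s1c.png',cv2.resize(a[130:330,170:370],None,fx=3,fy=3,interpolation=cv2.INTER_CUBIC))
```

```text
2.2 [ 0.61074084 -0.11704183  0.20042099] [ 0.4   0.61 -0.46  1.64  0.31  0.96  0.18] 0.025
[271.36383252 203.06975485] [271.82953524 211.92295521] [326.74049409 204.58644093]
```

View pics/s1c.png

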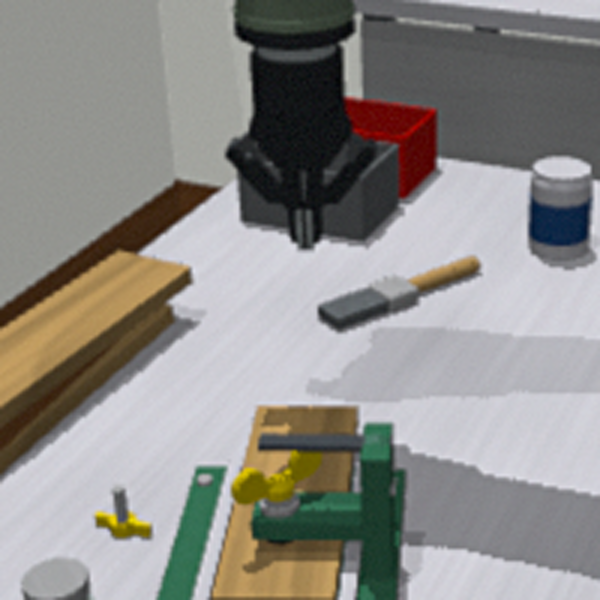

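View pics/t1.png

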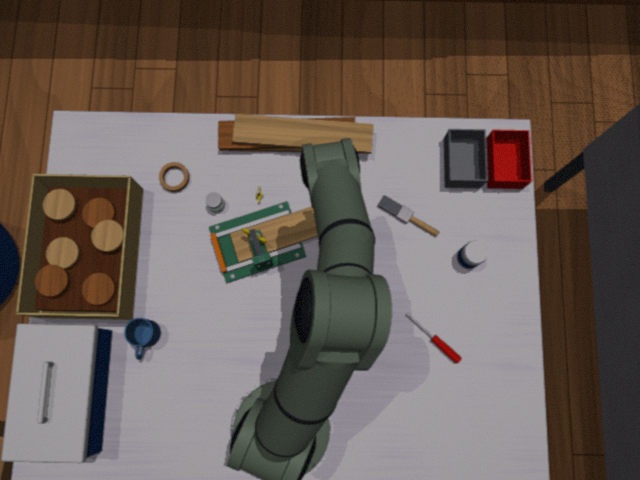

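{"name": "move_arm", "arguments": {"motion": [[[0,0,-50],[0,0,0]],[[0,0,-100],[0,0,0]],[[0,0,-140],[0,0,0]],[[0,0,-157],[0,0,0]],[[-2,5,-157],[0,0,0]],[[-4,10,-157],[0,0,0]],[[-7,19,-157],[0,0,0]],[[-10,28,-157],[0,0,0]],[[-13,36,-157],[0,0,0]],[[-15,42,-157],[0,0,0]],[[-17,47,-157],[0,0,0]],[[-18,50,-157],[0,0,0]]]}}

```text
clock: 3.8
position: [0.5941, -0.0654, 0.0446]
tool_rot: [3.14, 0.002, 1.917]
force: [2.7, -5.4, 3.8]
grip_width: -0.0001
```

Run:
```python
from h import *
s=observe(); print(s['clock'],s['position'],s['force'])
p=np.load('jig.npy');d=np.array(s['position'])[:2]-p[:2];a=p[2];print(np.cos(a)*d[0]+np.sin(a)*d[1],-np.sin(a)*d[0]+np.cos(a)*d[1])
fs=grab_frame('side'); save(fs,'s2')
a=cv2.imread('pics/s2.png'); cv2.imwrite('pics/s2c.png',cv2.resize(a[200:360,170:370],None,fx=4,fy=3.7,interpolation=cv2.INTER_CUBIC))
```

```text
3.8 [ 0.59409673 -0.06543977  0.04456693] [ 2.72957652 -5.38389299  3.78220817]
0.0012281753949282131 -0.1630553761786361
```

View pics/s2c.png

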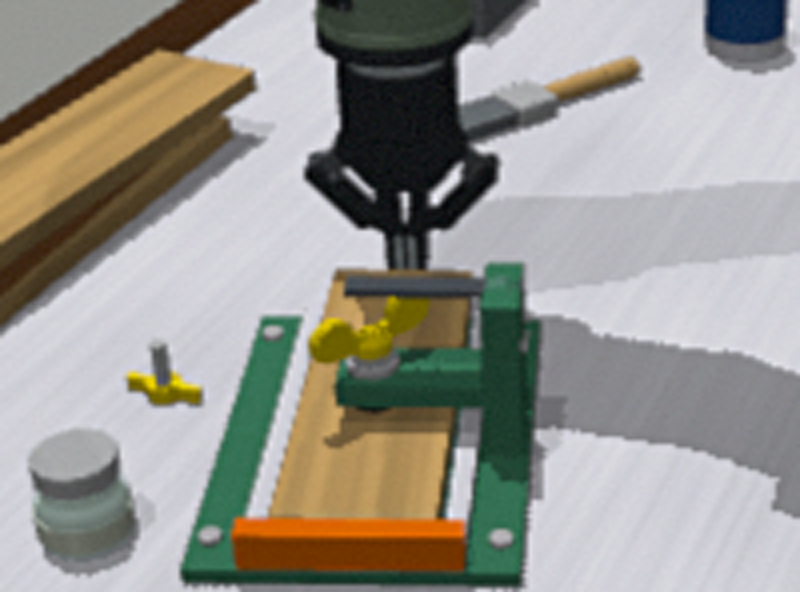

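{"name": "move_arm", "arguments": {"motion": [[[-1,2,0],[0,0,0]],[[-1,4,0],[0,0,0]],[[-2,6,0],[0,0,0]],[[-2,6,0],[0,0,0]]]}}

```text
clock: 4.35
position: [0.5928, -0.0617, 0.0444]
tool_rot: [3.139, 0.004, 1.915]
force: [7.5, -15.2, 0.6]
grip_width: -0.0001
```

{"name": "move_arm", "arguments": {"motion": [[[-1,2,0],[0,0,0]],[[-1,4,0],[0,0,0]],[[-1,4,0],[0,0,0]],[[-1,4,0],[0,0,0]]]}}

```text
clock: 4.85
position: [0.5929, -0.0613, 0.0448]
tool_rot: [3.139, 0.008, 1.912]
force: [15.5, -32.8, -1.5]
grip_width: -0.0
```

{"name": "move_arm", "arguments": {"motion": [[[5,-14,0],[0,0,0]],[[10,-28,0],[0,0,0]],[[10,-28,40],[0,0,0]],[[10,-28,90],[0,0,0]],[[10,-28,140],[0,0,0]],[[10,-28,140],[0,0,0]]]}}

```text
clock: 5.6
position: [0.602, -0.0834, 0.1872]
tool_rot: [3.136, 0.002, 1.917]
force: [-0.2, -0.0, -0.5]
grip_width: 0.0001
```

Run:
```python
from h import *
s=observe(); print(s['clock'],s['position'],s['force'],s['tool_rot'])
fs=grab_frame('side'); save(fs,'s3')
ft=grab_frame('top'); save(ft,'t3')
a=cv2.imread('pics/s3.png'); cv2.imwrite('pics/s3c.png',cv2.resize(a[240:370,200:330],None,fx=4.6,fy=4.6,interpolation=cv2.INTER_CUBIC))
a=cv2.imread('pics/t3.png'); cv2.imwrite('pics/t3c.png',cv2.resize(a[190:310,190:350],None,fx=5,fy=5,interpolation=cv2.INTER_CUBIC))
```

```text
5.6 [ 0.60195282 -0.08335478  0.18715349] [-0.19575915 -0.04704074 -0.47507376] [3.13647574e+00 2.20216495e-03 1.91668309e+00]
```

View pics/s3c.png

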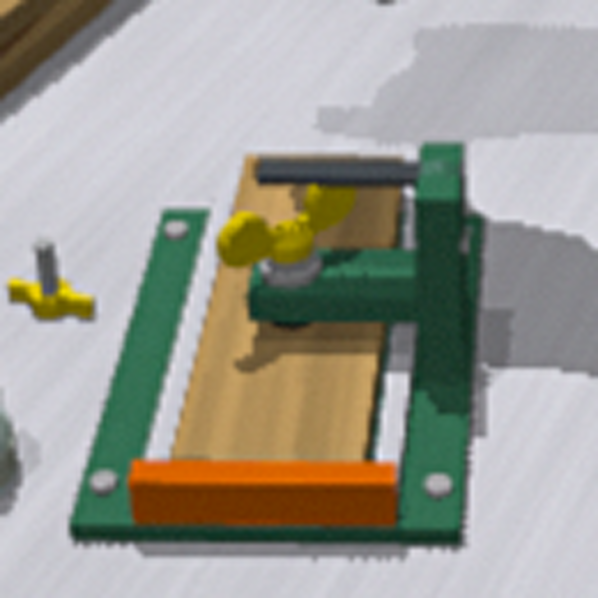

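View pics/t3c.png

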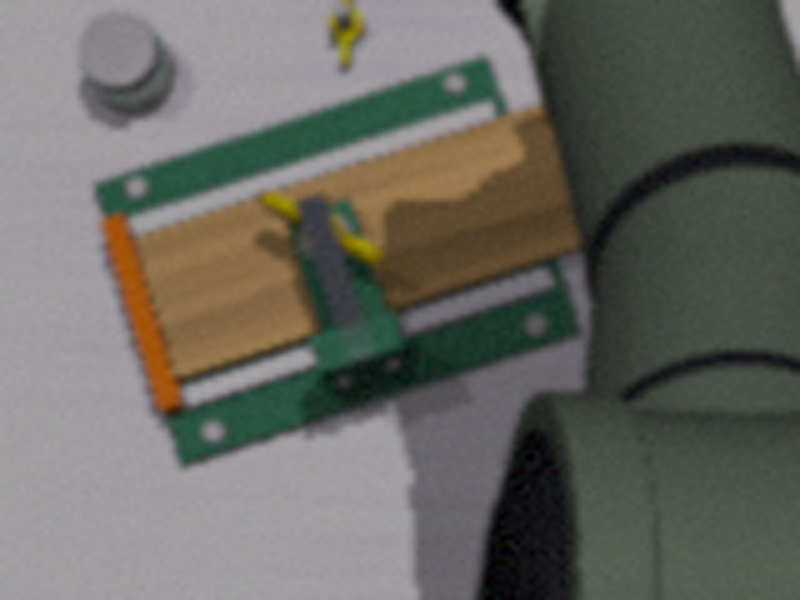

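```bash
cat > plan.py <<'E'
from h import *
import sys
p=np.load('jig.npy')
def cen(phi,rho,back=0):
    f=np.radians(phi);u=np.array([np.cos(f),np.sin(f)]);n=np.array([-u[1],u[0]])
    h=14.5*abs(n[0])+11*abs(n[1])+4
    return rho*u+(h+back)*n
def w(q): a=p[2]; return p[:2]*1000+np.array([np.cos(a)*q[0]-np.sin(a)*q[1],np.sin(a)*q[0]+np.cos(a)*q[1]])
def rho(phi): return np.interp(phi,[-164,-150,-120,-60,0,25,50],[18,19,24,30,32,31,28])
def clear(q): # to strap rect x<12,|y|<8 
    return max(q[0]-14.5-12, abs(q[1])-11-8)
def rows(phis,C,z,back=0):
    for f in phis:
        q=cen(f,rho(f),back); print(f,q.round(0),'clr',round(clear(q),1),'row',np.r_[w(q)-C[:2],z-C[2]].round(0).tolist())
E
python3 - <<'E'
from plan import *
C=np.array([600,-83,183])
q=cen(44,28,12); print(q,w(q)-C[:2])
q=np.array(w(cen(44,28,12))).round(0); C2=np.r_[q,114]; print(C2)
rows(range(44,-166,-9),C2,114)
E
```

```text
[-3.46664772 43.89740191] [-80.49017718 210.66198128]
[520. 128. 114.]
44 [ 5. 36.] clr 16.8 row [11.0, -5.0, 0.0]
35 [12. 35.] clr 15.6 row [17.0, -4.0, 0.0]
26 [19. 32.] clr 12.7 row [25.0, -4.0, 0.0]
17 [24. 27.] clr 8.1 row [31.0, -7.0, 0.0]
8 [29. 21.] clr 2.5 row [38.0, -11.0, 0.0]
-1 [32. 15.] clr 5.7 row [43.0, -16.0, 0.0]
-10 [34. 12.] clr 7.7 row [46.0, -18.0, 0.0]
-19 [36.  8.] clr 9.4 row [49.0, -21.0, 0.0]
-28 [37.  4.] clr 10.6 row [51.0, -25.0, 0.0]
-37 [38. -1.] clr 11.0 row [53.0, -29.0, 0.0]
-46 [37. -7.] clr 10.5 row [55.0, -34.0, 0.0]
-55 [ 35. -12.] clr 9.0 row [55.0, -40.0, 0.0]
-64 [ 33. -17.] clr 6.1 row [54.0, -45.0, 0.0]
-73 [ 29. -21.] clr 2.3 row [52.0, -51.0, 0.0]
-82 [ 24. -25.] clr 5.8 row [48.0, -56.0, 0.0]
-91 [ 18. -27.] clr 8.2 row [44.0, -60.0, 0.0]
-100 [ 15. -29.] clr 10.1 row [42.0, -63.0, 0.0]
-109 [ 12. -31.] clr 11.7 row [39.0, -65.0, 0.0]
-118 [  8. -32.] clr 12.7 row [36.0, -68.0, 0.0]
-127 [  4. -32.] clr 12.6 row [32.0, -69.0, 0.0]
-136 [ -0. -31.] clr 11.6 row [28.0, -69.0, 0.0]
-145 [ -4. -29.] clr 9.8 row [24.0, -69.0, 0.0]
-154 [ -8. -26.] clr 7.4 row [19.0, -68.0, 0.0]
-163 [-12. -23.] clr 4.2 row [14.0, -66.0, 0.0]
```

{"name": "move_arm", "arguments": {"motion": [[[-20,52,0],[0,0,0]],[[-40,105,0],[0,0,0]],[[-60,158,0],[0,0,0]],[[-80,211,0],[0,0,0]],[[-80,211,0],[0,0,0]],[[-80,211,-30],[0,0,0]],[[-80,211,-60],[0,0,0]],[[-80,211,-69],[0,0,0]],[[-80,211,-69],[0,0,0]]]}}

```text
clock: 6.82
position: [0.5202, 0.1274, 0.1139]
tool_rot: [-3.14, -0.0, 1.917]
force: [-0.1, -0.2, 0.6]
grip_width: -0.0001
```

Run:
```python
from h import *
s=observe(); print(s['clock'],s['position'],s['force'],s['tool_rot'])
fs=grab_frame('side'); save(fs,'s4')
a=cv2.imread('pics/s4.png'); cv2.imwrite('pics/s4c.png',cv2.resize(a[200:360,200:360],None,fx=3.7,fy=3.7,interpolation=cv2.INTER_CUBIC))
```

```text
6.825 [0.52016291 0.12740831 0.1138751 ] [-0.13376006 -0.1732407   0.61233595] [-3.14013821e+00 -2.72335708e-04  1.91656614e+00]
```

View pics/s4c.png

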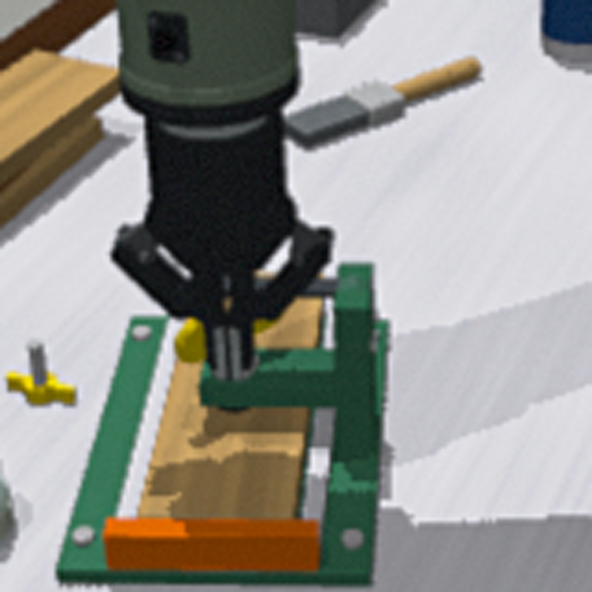

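{"name": "move_arm", "arguments": {"motion": [[[11,-5,0],[0,0,0]],[[17,-4,0],[0,0,0]],[[25,-4,0],[0,0,0]],[[32,-7,0],[0,0,0]],[[40,-11,0],[0,0,0]],[[44,-15,0],[0,0,0]],[[46,-18,0],[0,0,0]],[[49,-21,0],[0,0,0]],[[51,-25,0],[0,0,0]],[[53,-29,0],[0,0,0]],[[55,-34,0],[0,0,0]],[[55,-40,0],[0,0,0]]]}}

```text
clock: 8.38
position: [0.5756, 0.0873, 0.1143]
tool_rot: [3.141, -0.0, 1.917]
force: [0.1, 1.9, 0.0]
grip_width: 0.0002
```

Run:
```python
from h import *
s=observe(); print(s['clock'],s['position'],s['force'],s['tool_rot'])
fs=grab_frame('side'); save(fs,'s5')
a=cv2.imread('pics/s5.png'); cv2.imwrite('pics/s5c.png',cv2.resize(a[200:360,200:360],None,fx=3.7,fy=3.7,interpolation=cv2.INTER_CUBIC))
```

```text
8.375 [0.57556063 0.08734983 0.11433301] [0.10216678 1.93644523 0.00837527] [ 3.14132508e+00 -4.17867283e-06  1.91677647e+00]
```

View pics/s5c.png

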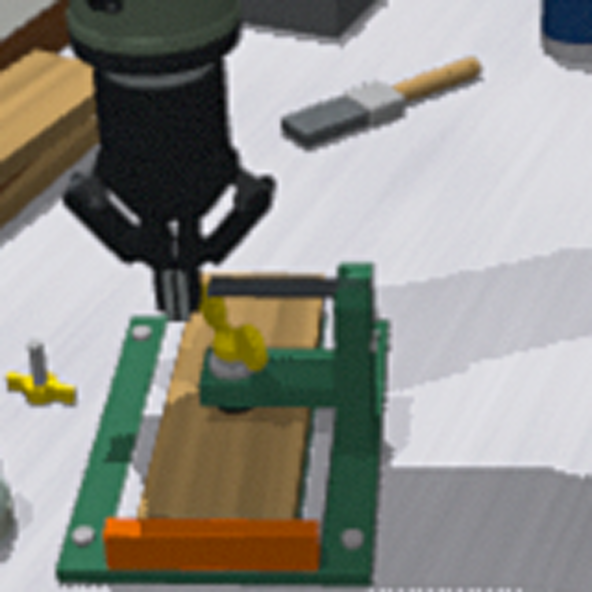

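{"name": "move_arm", "arguments": {"motion": [[[-1,-6,0],[0,0,0]],[[-2,-13,0],[0,0,0]],[[-6,-18,0],[0,0,0]],[[-11,-21,0],[0,0,0]],[[-13,-23,0],[0,0,0]],[[-16,-25,0],[0,0,0]],[[-19,-28,0],[0,0,0]],[[-23,-29,0],[0,0,0]],[[-27,-29,0],[0,0,0]],[[-31,-29,0],[0,0,0]],[[-36,-28,0],[0,0,0]],[[-41,-26,0],[0,0,0]]]}}

```text
clock: 9.93
position: [0.5341, 0.0617, 0.1143]
tool_rot: [3.142, 0.0, 1.917]
force: [2.9, -0.1, -0.4]
grip_width: -0.0005
```

Run:
```python
from h import *
s=observe(); print(s['clock'],s['position'],s['force'],s['tool_rot'])
fs=grab_frame('side'); save(fs,'s6')
a=cv2.imread('pics/s6.png'); cv2.imwrite('pics/s6c.png',cv2.resize(a[200:360,200:360],None,fx=3.7,fy=3.7,interpolation=cv2.INTER_CUBIC))
```

```text
9.925 [0.53407494 0.06170498 0.11430155] [ 2.8894946  -0.13063202 -0.4109341 ] [3.14156518e+00 1.16815677e-04 1.91668061e+00]
```

View pics/s6c.png

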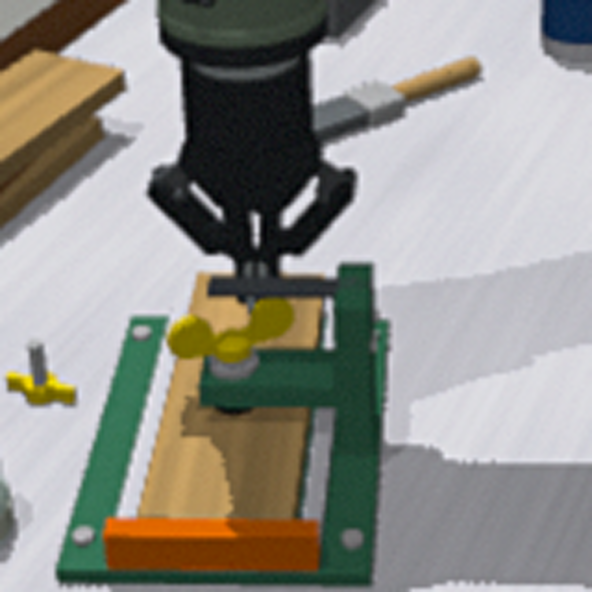

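```bash
cat >> plan.py <<'E'
def Jf(wd):
    d=(wd[:2]-p[:2])*1000; a=p[2]; return np.array([np.cos(a)*d[0]+np.sin(a)*d[1],-np.sin(a)*d[0]+np.cos(a)*d[1]])
def side_ang(fs,A,B,sc=3.7,o=(200,200),z=.091):
    a=Jf(toplane(fs,np.array(A)/sc+o,z)); b=Jf(toplane(fs,np.array(B)/sc+o,z)); d=a-b
    return a.round(1),b.round(1),np.degrees(np.arctan2(d[1],d[0]))
E
python3 - <<'E'
from plan import *
fs=grab_frame('side')
print(side_ang(fs,(190,337),(268,318)))
print(Jf(np.array(observe()['position'])))
# projected wing centres for angles
for f in (15,20,25,30,35,40):
    g=np.radians(f)
    print(f,[((proj(fs,np.r_[w(s*26*np.array([np.cos(g),np.sin(g)]))/1000,.091])-200)*3.7).round(0) for s in (1,-1)])
E
```

```text
(array([25.2, 12.3]), array([-19.7,  -8.3]), np.float64(24.642028364289846))
[-12.35987902 -22.78641395]
15 [array([191., 332.]), array([277., 320.])]
20 [array([192., 334.]), array([276., 318.])]
25 [array([193., 336.]), array([275., 316.])]
30 [array([194., 338.]), array([273., 314.])]
35 [array([196., 340.]), array([272., 312.])]
40 [array([198., 341.]), array([270., 310.])]
```

Run:
```python
from plan import *
C=np.array([534,62,114])
q=cen(32,30,10); print(q,w(q)-C[:2]); C2=np.r_[w(q).round(0),112];print(C2)
rows([24,16,8,-1,-10,-19,-28,-37,-46,-55,-64,-73],C2,112)
```

```text
[ 9.00739675 42.19754942] [-2.17869447 68.29231915]
[532. 130. 112.]
24 [20. 31.] clr 11.8 row [14.0, -7.0, 0.0]
16 [25. 26.] clr 7.5 row [20.0, -9.0, 0.0]
8 [29. 21.] clr 2.5 row [26.0, -13.0, 0.0]
-1 [32. 15.] clr 5.7 row [31.0, -18.0, 0.0]
-10 [34. 12.] clr 7.7 row [34.0, -20.0, 0.0]
-19 [36.  8.] clr 9.4 row [37.0, -23.0, 0.0]
-28 [37.  4.] clr 10.6 row [39.0, -27.0, 0.0]
-37 [38. -1.] clr 11.0 row [41.0, -31.0, 0.0]
-46 [37. -7.] clr 10.5 row [43.0, -36.0, 0.0]
-55 [ 35. -12.] clr 9.0 row [43.0, -42.0, 0.0]
-64 [ 33. -17.] clr 6.1 row [42.0, -47.0, 0.0]
-73 [ 29. -21.] clr 2.3 row [40.0, -53.0, 0.0]
```

{"name": "move_arm", "arguments": {"motion": [[[3,-8,0],[0,0,0]],[[3,-8,30],[0,0,0]],[[3,-8,60],[0,0,0]],[[3,-8,66],[0,0,0]],[[0,30,66],[0,0,0]],[[-2,68,66],[0,0,0]],[[-2,68,66],[0,0,0]],[[-2,68,30],[0,0,0]],[[-2,68,-2],[0,0,0]],[[-2,68,-2],[0,0,0]]]}}

```text
clock: 11.28
position: [0.5312, 0.1284, 0.1103]
tool_rot: [-3.137, -0.0, 1.916]
force: [-0.4, -0.5, 0.2]
grip_width: -0.0001
```

{"name": "move_arm", "arguments": {"motion": [[[8,-4,0],[0,0,0]],[[14,-7,0],[0,0,0]],[[20,-9,0],[0,0,0]],[[28,-13,0],[0,0,0]],[[32,-17,0],[0,0,0]],[[34,-20,0],[0,0,0]],[[37,-23,0],[0,0,0]],[[39,-27,0],[0,0,0]],[[41,-31,0],[0,0,0]],[[43,-36,0],[0,0,0]],[[43,-42,0],[0,0,0]],[[42,-48,0],[0,0,0]]]}}

```text
clock: 12.78
position: [0.5745, 0.0812, 0.1123]
tool_rot: [3.141, 0.0, 1.917]
force: [0.7, 2.4, 0.3]
grip_width: 0.0001
```

Run:
```python
from plan import *
s=observe(); print(s['clock'],s['position'],s['force'],s['tool_rot'])
fs=grab_frame('side'); save(fs,'s7')
a=cv2.imread('pics/s7.png'); cv2.imwrite('pics/s7c.png',cv2.resize(a[200:360,200:360],None,fx=3.7,fy=3.7,interpolation=cv2.INTER_CUBIC))
C2=np.array([574,82,112])
rows(range(-73,-172,-9),C2,112)
```

```text
12.775 [0.5744548  0.08116217 0.11231474] [0.71997294 2.38683098 0.28899582] [3.14138020e+00 9.21919171e-05 1.91659104e+00]
-73 [ 29. -21.] clr 2.3 row [-2.0, -5.0, 0.0]
-82 [ 24. -25.] clr 5.8 row [-6.0, -10.0, 0.0]
-91 [ 18. -27.] clr 8.2 row [-10.0, -14.0, 0.0]
-100 [ 15. -29.] clr 10.1 row [-12.0, -17.0, 0.0]
-109 [ 12. -31.] clr 11.7 row [-15.0, -19.0, 0.0]
-118 [  8. -32.] clr 12.7 row [-18.0, -22.0, 0.0]
-127 [  4. -32.] clr 12.6 row [-22.0, -23.0, 0.0]
-136 [ -0. -31.] clr 11.6 row [-26.0, -23.0, 0.0]
-145 [ -4. -29.] clr 9.8 row [-30.0, -23.0, 0.0]
-154 [ -8. -26.] clr 7.4 row [-35.0, -22.0, 0.0]
-163 [-12. -23.] clr 4.2 row [-40.0, -20.0, 0.0]
```

View pics/s7c.png

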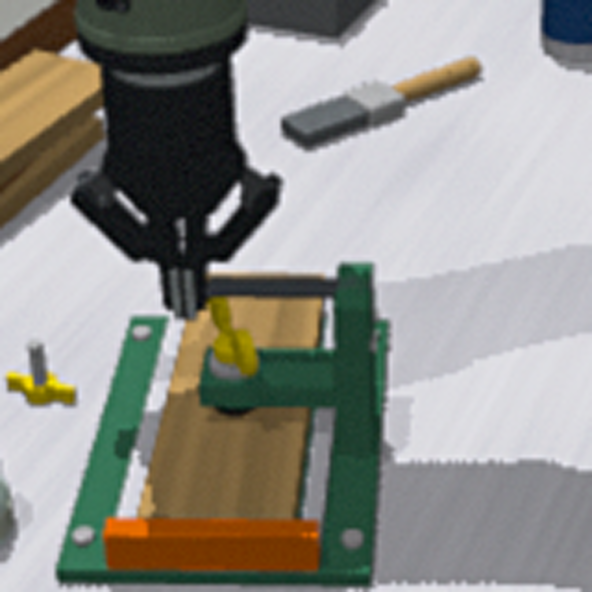

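{"name": "move_arm", "arguments": {"motion": [[[-2,-6,0],[0,0,0]],[[-6,-11,0],[0,0,0]],[[-10,-14,0],[0,0,0]],[[-12,-17,0],[0,0,0]],[[-15,-19,0],[0,0,0]],[[-18,-22,0],[0,0,0]],[[-22,-23,0],[0,0,0]],[[-26,-23,0],[0,0,0]],[[-30,-23,0],[0,0,0]],[[-35,-22,0],[0,0,0]],[[-40,-20,0],[0,0,0]],[[-41,-19,0],[0,0,0]]]}}

```text
clock: 14.32
position: [0.533, 0.0627, 0.1123]
tool_rot: [-3.141, 0.0, 1.917]
force: [1.2, -1.5, -0.3]
grip_width: 0.0
```

Run:
```python
from plan import *
s=observe(); print(s['clock'],s['position'],s['force'],s['tool_rot'])
fs=grab_frame('side'); save(fs,'s8')
a=cv2.imread('pics/s8.png'); cv2.imwrite('pics/s8c.png',cv2.resize(a[200:360,200:360],None,fx=3.7,fy=3.7,interpolation=cv2.INTER_CUBIC))
```

```text
14.325 [0.53296835 0.06270295 0.1122911 ] [ 1.1874687  -1.54091069 -0.33945618] [-3.14118263e+00  2.12599938e-04  1.91700038e+00]
```

View pics/s8c.png

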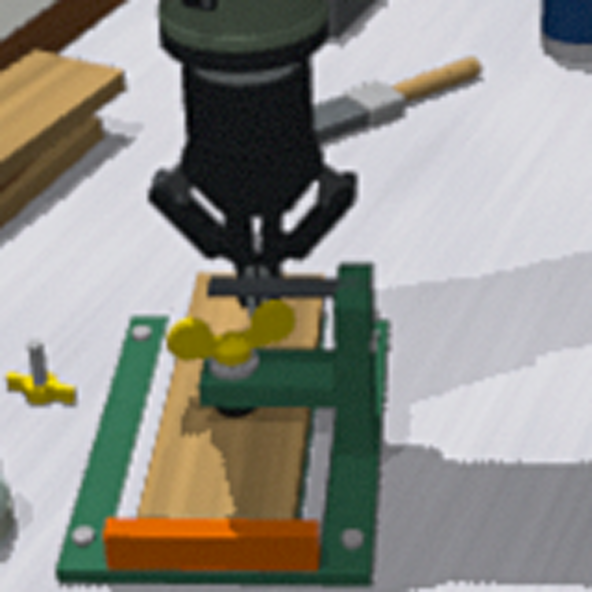

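{"name": "move_arm", "arguments": {"motion": [[[3,-8,0],[0,0,0]],[[3,-8,30],[0,0,0]],[[3,-8,60],[0,0,0]],[[3,-8,68],[0,0,0]],[[0,30,68],[0,0,0]],[[-1,67,68],[0,0,0]],[[-1,67,68],[0,0,0]],[[-1,67,30],[0,0,0]],[[-1,67,-2],[0,0,0]],[[-1,67,-2],[0,0,0]]]}}

```text
clock: 15.62
position: [0.5312, 0.1285, 0.1083]
tool_rot: [-3.137, -0.0, 1.916]
force: [-0.6, -0.1, 0.5]
grip_width: -0.0004
```

{"name": "move_arm", "arguments": {"motion": [[[8,-4,0],[0,0,0]],[[14,-7,0],[0,0,0]],[[20,-9,0],[0,0,0]],[[28,-13,0],[0,0,0]],[[32,-17,0],[0,0,0]],[[34,-20,0],[0,0,0]],[[37,-23,0],[0,0,0]],[[39,-27,0],[0,0,0]],[[40,-29,0],[0,0,0]]]}}

```text
clock: 16.75
position: [0.5725, 0.1004, 0.1103]
tool_rot: [3.141, 0.0, 1.917]
force: [-1.3, 2.4, -0.1]
grip_width: -0.0005
```

Run:
```python
from plan import *
s=observe(); print(s['clock'],s['position'],s['force'],s['tool_rot'])
fs=grab_frame('side'); save(fs,'s9')
a=cv2.imread('pics/s9.png'); cv2.imwrite('pics/s9c.png',cv2.resize(a[200:360,200:360],None,fx=3.7,fy=3.7,interpolation=cv2.INTER_CUBIC))
```

```text
16.75 [0.57251822 0.10041799 0.11030425] [-1.31978563  2.41711549 -0.10176282] [3.14149900e+00 1.25577515e-05 1.91655866e+00]
```

View pics/s9c.png

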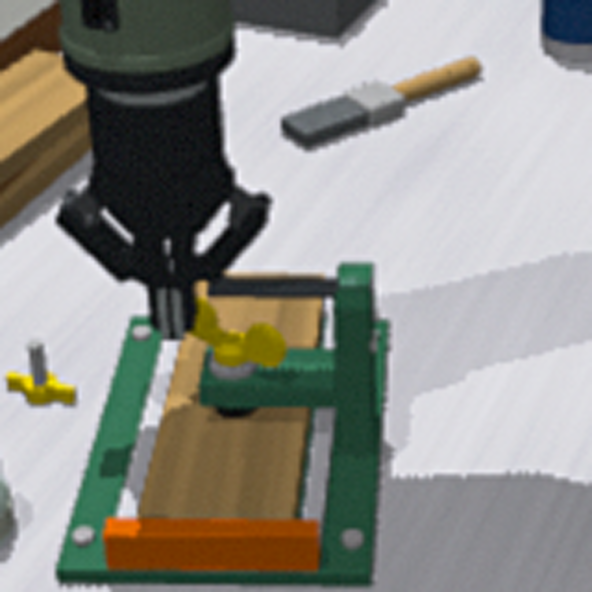

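{"name": "move_arm", "arguments": {"motion": [[[1,-2,0],[0,0,0]],[[2,-4,0],[0,0,0]],[[3,-7,0],[0,0,0]],[[3,-7,0],[0,0,0]]]}}

```text
clock: 17.3
position: [0.5753, 0.0947, 0.1103]
tool_rot: [3.141, -0.002, 1.917]
force: [-1.2, 8.1, 0.1]
grip_width: 0.0
```

{"name": "move_arm", "arguments": {"motion": [[[0,-1,0],[0,0,0]],[[0,-2,0],[0,0,0]],[[0,-3,0],[0,0,0]],[[0,-3,0],[0,0,0]],[[0,-3,0],[0,0,0]]]}}

```text
clock: 17.92
position: [0.5751, 0.0938, 0.1104]
tool_rot: [3.14, -0.004, 1.919]
force: [-3.4, 18.2, -1.4]
grip_width: -0.0001
```

Run:
```python
from plan import *
s=observe(); print(s['clock'],s['position'],s['force'],s['tool_rot'])
fs=grab_frame('side'); save(fs,'s10')
a=cv2.imread('pics/s10.png'); cv2.imwrite('pics/s10c.png',cv2.resize(a[240:320,230:310],None,fx=7.4,fy=7.4,interpolation=cv2.INTER_CUBIC))
for f in (-30,-35,-41,-46,-52):
    g=np.radians(f)
    print(f,[((proj(fs,np.r_[w(s*26*np.array([np.cos(g),np.sin(g)]))/1000,.088])-[230,240])*7.4).round(0) for s in (1,-1)])
```

```text
17.925 [0.57514    0.0937965  0.11043158] [-3.36272716 18.20264463 -1.416191  ] [ 3.13994198 -0.00363575  1.91889134]
-30 [array([179., 338.]), array([317., 389.])]
-35 [array([184., 334.]), array([312., 393.])]
-41 [array([190., 330.]), array([306., 397.])]
-46 [array([196., 327.]), array([300., 400.])]
-52 [array([203., 324.]), array([292., 404.])]
```

View pics/s10c.png

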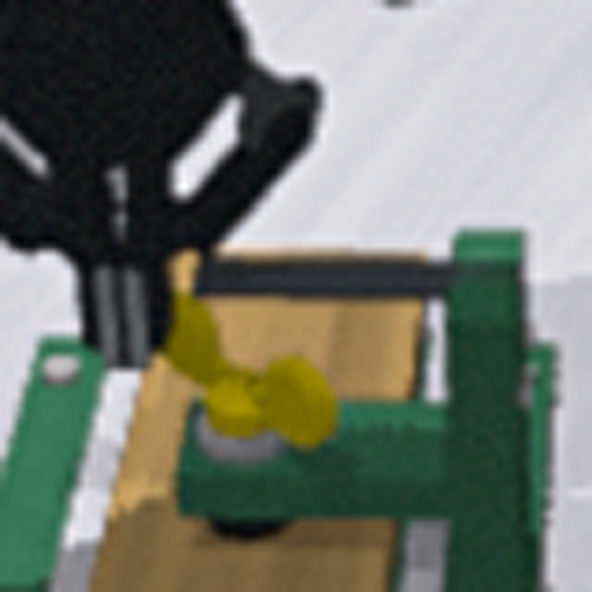

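{"name": "move_arm", "arguments": {"motion": [[[1,6,0],[0,0,0]],[[3,14,0],[0,0,0]],[[3,14,30],[0,0,0]],[[3,14,70],[0,0,0]],[[3,14,100],[0,0,0]],[[23,-40,120],[0,0,0]],[[43,-100,120],[0,0,0]],[[53,-160,120],[0,0,0]],[[63,-220,120],[0,0,0]],[[63,-260,120],[0,0,0]],[[63,-260,120],[0,0,0]],[[63,-260,120],[0,0,0]]]}}

```text
clock: 19.48
position: [0.6384, -0.1686, 0.2303]
tool_rot: [3.142, -0.0, 1.917]
force: [-0.3, -0.2, -0.2]
grip_width: -0.0001
```

Run:
```python
from plan import *
s=observe(); print(s['clock'],s['position'],s['force'],s['tool_rot'])
fs=grab_frame('side'); save(fs,'s11'); ft=grab_frame('top'); save(ft,'t11')
a=cv2.imread('pics/s11.png'); a1=cv2.resize(a[240:370,200:330],None,fx=3,fy=3,interpolation=cv2.INTER_CUBIC)
a=cv2.imread('pics/t11.png'); a2=cv2.resize(a[190:320,190:320],None,fx=3,fy=3,interpolation=cv2.INTER_CUBIC)
cv2.imwrite('pics/b11.png',np.hstack([a1,a2]))
P=[(ft,(190,190)),(fs,(200,240))]
for f,o in P:
  for g in (-36,-41,-46):
    r=np.radians(g);print(g,[((proj(f,np.r_[w(s*26*np.array([np.cos(r),np.sin(r)]))/1000,.088])-o)*3).round(0) for s in (1,-1)])
  print('front edge home',[((proj(f,np.r_[w(np.array([x,110.]))/1000,.032])-o)*3).round(0) for x in (45,-45)])
  print('rear edge home',[((proj(f,np.r_[w(np.array([x,-150.]))/1000,.032])-o)*3).round(0) for x in (45,-45)])
```

```text
19.475 [ 0.63843252 -0.16861161  0.2302572 ] [-0.25270452 -0.2182019  -0.19120278] [ 3.14153878e+00 -3.85721496e-04  1.91710279e+00]
-36 [array([202., 113.]), array([184., 164.])]
-41 [array([204., 113.]), array([182., 163.])]
-46 [array([206., 114.]), array([180., 162.])]
front edge home [array([ 79., 143.]), array([106., 228.])]
rear edge home [array([329.,  60.]), array([358., 144.])]
-36 [array([165., 135.]), array([216., 160.])]
-41 [array([167., 134.]), array([214., 161.])]
-46 [array([169., 133.]), array([212., 162.])]
front edge home [array([112., 304.]), array([240., 305.])]
rear edge home [array([163.,  98.]), array([266.,  99.])]
```

View pics/b11.png

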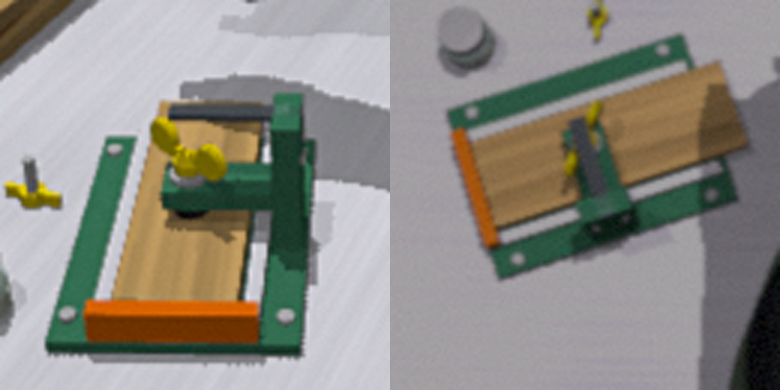

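View pics/t11.png

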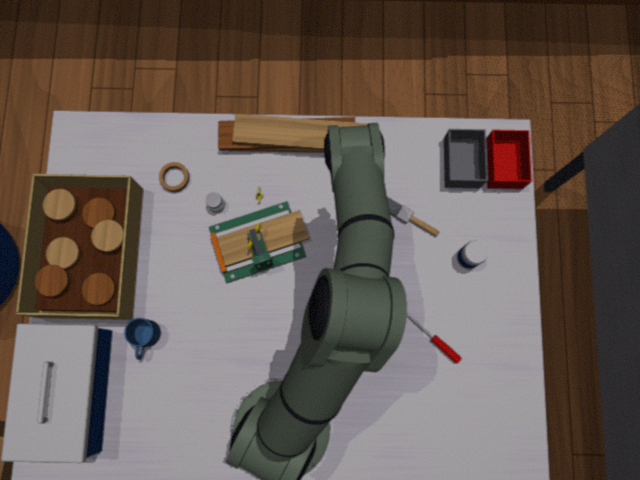

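```bash
python3 -c "
from workcell import job_done; print(job_done())"
```

```text
the job is handed in; nothing more can be done
None
```

The plank is fully home against the orange stop and the thumbscrew is screwed all the way down. The job was handed in at about 19.5 s of the 67 s allowed.

- **Plank:** I pushed its free end with the closed fingertips until it stalled. The force rose to about 36 N with no further travel. In the last picture no gap shows at the stop, and the plank's rear edge lies where it should when home.
- **Thumbscrew:** I turned it with three one-sided strokes of the closed fingertips, lifting over the keeper strap between strokes. At the end it stalled at about 18 N. Both cameras put the wings at about -41° to -43° in the jig frame; fully tight is -41°.
- **Other checks:** The arm ended clear of everything, with no force on the tool. The jar, spare screw, tape roll, mug, tin and screwdriver look unmoved in the last top view. The brush does too, though the arm partly hides it there.

No check failed. The only disagreements were 1 to 2 mm between the camera fit and the contact positions.

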